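# Seat the gauge bar against the hidden depth stop

### The job

Pick up the steel gauge bar and slide it, nose first and grip block up, into the slot of the fixture until it bears against the stop hidden inside. Feel for the stop: it is only lightly clamped, so do not ram it or shove it out of its setting. Leave the bar lying fully home, let go of it, and do not disturb the other things on the bench.

Things in the scene. Friction and masses are not known exactly. Their poses are not given: they have to be found in the camera images.
- bar: loose ground-steel gauge bar, about 0.45 kg, 180 long x 20 wide x 18 high, with a grip block on top. Origin: centre of the underside; x runs along the bar to its nose, z up. It starts flat on the bench to the robot's right, nose pointing to the robot's left within about 35 degrees, and its underside is flat
- bar_nose (a point): centre of the bar's nose face, 90 mm ahead of the bar's origin and 9 mm above its underside. The last 6 mm of the nose is stepped down all round to 15 wide x 13 high (from 2 to 15 above the underside)
- bar_grip (a point): point in the grip block at which to pinch it across its 20 mm width (along the bar's y): 40 mm behind the bar's origin, 34 mm above the underside. The block is 30 long x 20 wide, sides flush with the bar's, and rises from 18 to 44 above the underside
- fixture: brown-grey cast steel fixture fixed to the bench, slot opening towards the robot's right (within 25 degrees). Origin: on the bench under the middle of the slot's mouth; x points into the slot, z up. Base 210 long (x from -100 to +110) x 90 wide x 20 high. From x = 0 to 110 a 74 wide block stands on it up to 58 above the bench, holding the covered blind slot
- slot_mouth (a point): middle of the slot's mouth on its floor, axes as the fixture's. Slot along x: 22 wide, 20 high. Side walls flare by 4 mm over the first 12 mm, roof begins 8 mm in. Inside is an unseen steel stop, set each time 45 to 85 mm in from the mouth: a 5 to 10 N push seats the bar on it, over 15 N shoves it deeper (3 mm spoils its setting), over 40 N is ramming. Else only sliding friction of some newtons
- apron_edge (a point): outer edge of the fixture's flat apron, 20 mm above the bench, 100 mm in front of the mouth. The apron is 90 wide, open above and at the sides, and level with the slot's floor, so the bar can lie on it and slide straight in
- setup_block: bystander: dark steel block 75 x 50 x 25, origin under its centre
- ring_gauge: bystander: steel ring 64 across, 22 high, origin under its centre
- angle: bystander: aluminium angle 160 x 30 x 30, origin under the centre of its flat foot, x along it
There are look-alikes about, which are no part of the job. Several things look just like the bar: the one meant starts farthest from the robot's base.

How it is judged:
By the outcome, as a careful person would: the job done as asked, in the order asked, and still so for the second after the job is handed in, with the robot touching nothing.
It also fails if it takes over 46 s, if anything falls off the work surface, if the arm or the gripper's body presses on something with over 40 N, if the wrist force passes 120 N, or if a joint passes its speed limit or range.

### The arm

A 7-joint arm with a two-finger parallel gripper is mounted at the origin on the work surface. World frame = base frame: x ahead of the robot, y to its left, z up, the work surface at z = 0. Lengths are in m, angles in rad, forces in N, time in s.
With the tool pointing down it reaches from about 0.4 to 0.85 m from the base axis. Payload 10.4 kg.
Tool frame: the origin (TCP) lies at the centre of the arm's flange, where the gripper is bolted on; the fingertips stand 173 mm ahead of it and the grasp point (between the pads) lies 155 mm ahead of it (manip.nose_length is the distance from the TCP to the fingertips, in m); z points along the fingers, x is the direction in which the jaws open and shut, and the axes are right-handed (so a half turn about z gives the same grasp; the last joint's range is limited). The gripper opens to 85 mm and grips with 20 to 120 N. Pads are 22 mm wide; open, the fingers measure 114 mm over their backs; the gripper's body (76 mm by 85 mm) begins 54 mm behind the grasp point. The pads swing forward as they close: fully open they stand 13 mm farther back than shut.
Start: joints at [1.221, 0.332, -0.065, 1.46, 0.022, 1.35, -0.088], TCP at [0.201, -0.592, 0.405] pointing down, gripper open.
Joint ranges: [-2.6, 2.6], [-0.5, 2.12], [-1.47, 1.34], [0.16, 2.42], [-1.27, 4.41], [0.06, 2.06], [-2.6, 2.6]. Speed limits (rad/s): [2.22, 2.22, 2.79, 2.79, 3.14, 3.14, 3.14].

### API

Orientations are given as a unit quaternion [x, y, z, w].
In Python, from workcell import status, cams, order, manip gives the robot as it stands.
- The arm moves only by the tool servo_tool, never from a script. Its argument "motion" is a list that holds one entry, the list of rows, each a list of 6 numbers: the shift along the tool's x, y, z in units of 50 mm (1.0 is 50 mm), then the turn, a rotation vector about the tool's x, y, z in units of 5 degrees (1.0 is 5 degrees). In form: [[[x, y, z, ax, ay, az], ...]]. A call has 1 to 12 rows; each row shifts and turns the pose as measured when the row begins, along the tool's axes as they then stand; what a row does not reach is not made up. A row lasts 1/10 s, in which the tool goes at most 50 mm and 8.59 degrees, less where a joint would pass 70% of its speed; a pose out of reach is approached as far as the arm can. A call is refused whole if a number of a shift passes 1 or a number of a turn 1, either way. A call with a gripper value outside its range is refused whole. "jaw" is the closure in counts, from 0 (fully open) to 255 (shut), set as the call begins (left out, the last holds). The fingers move at their own pace and stop on an object; "force" is the grip in N (left out, the last holds). Time passes only in rows, so rows that do not move let the fingers close. It gives the time, the measured TCP pose, the force and the opening at its end, in the units of the state.
- status.get_obs(): the state, without advancing time (a new reading comes with each control period).
- cams.camera(name): name is "scene" or "top" or "wrist"; returns a dict with "color" (480x640x3 uint8, red, green, blue), "vertical_fov" (degrees; the focal length in pixels is half the picture's height over the tangent of half this angle, whatever the lens; pixels are square), "cx", "cy" (the principal point, pixels), "k1" (the pictures are not rectified: a ray, as slopes to the right and down, at radius r is drawn at 1 + k1 r^2 times it, then the intrinsics apply), "extrinsics" (4x4, takes a point from camera to world coordinates). Camera axes: x right, y down, z forward; pixel columns grow to the right and rows downward; lengths in m; the calibration is good to about 2 mm. A picture is of the moment at which its call begins. There is no depth.
- order.hand_in(): hands the job in, once; it reports no verdict.
The state is a dict: "clock": time; "joint_pos": joint angles; "joint_velocities": joint speeds; "tau": joint torques, N m; "position": TCP position; "ee_rot": TCP orientation; "ft_force": force on the tool from outside, world axes, zero at the start; "torque": the same for the moment, N m; "grip_width": opening from 0.0 (shut) to 1.0 (fully open).
Only numpy, scipy, OpenCV 4.12 (cv2) and the standard library are available. Lean on these libraries where they do the work, as an engineer would, in place of code of your own. Each camera call takes 0.05 s, during which the arm holds its last target.

## Working session

There is one attempt and no reset: what is moved stays moved. The work goes in short steps, Python scripts to look and compute and a tool call to move; the robot and the scene stay as the last step left them, time stands still between calls to the robot, and variables do not carry over. Pictures are saved under pics/ and viewed, and the job is handed in when it is done.

Besides the shell and the picture viewer there is one more tool, called after "Request:" as name(argument=value, ...) on one line, values as JSON. servo_tool: Moves the arm, as the interface text tells. Its arguments: {"type":"object","properties":{"motion":{"type":"array","items":{"type":"array","items":{"type":"array","items":{"type":"number"}}}},"jaw":{"type":"number"},"force":{"type":"number"}},"required":["motion"]}

```bash
mkdir -p pics; ls
python3 - <<'E'
from workcell import status,cams,manip
import cv2,numpy as np
print(status.get_obs()); print(manip.nose_length)
for n in("scene","top","wrist"):
    c=cams.camera(n); cv2.imwrite(f"pics/{n}0.png",c["color"][...,::-1])
    np.savez(f"{n}0.npz",**c)
    print(n,c["vertical_fov"],c["cx"],c["cy"],c["k1"],np.round(c["extrinsics"],3).tolist())
E
```

```text
pics
{'clock': 0.0, 'joint_pos': array([ 1.22139173,  0.33289284, -0.06471703,  1.4609552 ,  0.02156944,
        1.34985222, -0.08850342]), 'joint_velocities': array([ 0.00091369, -0.0005003 , -0.00046767, -0.00065214, -0.00069206,
        0.0004478 ,  0.00126518]), 'tau': array([ 3.34059632e-05, -6.25436497e+01,  4.95064328e-02, -3.91614139e+01,
        1.62584195e-02,  9.79690289e-03, -1.30334655e-06]), 'position': array([ 0.2006169 , -0.59179773,  0.40389605]), 'ee_rot': array([ 8.12724902e-01, -5.82647178e-01, -5.82662148e-04, -4.00213609e-04]), 'ft_force': array([ 0.54823081, -0.41169215,  0.27769154]), 'torque': array([-0.02347647,  0.02094112,  0.05388933]), 'grip_width': 0.999147381139752}
0.1734
scene 51.46121714482964 317.47317930416426 231.8314114960811 -0.0816805587895613 [[0.602, 0.446, -0.662, 1.235], [0.798, -0.313, 0.515, -0.473], [0.023, -0.838, -0.545, 0.606], [0.0, 0.0, 0.0, 1.0]]
top 46.745000366564135 325.29575334617425 234.40834523635314 -0.11392323200550472 [[0.007, -0.985, 0.173, 0.367], [-1.0, -0.005, 0.012, 0.048], [-0.011, -0.173, -0.985, 1.303], [0.0, 0.0, 0.0, 1.0]]
wrist 65.02790069989906 324.7278948026583 245.6682685962823 -0.01829962552996092 [[0.321, -0.911, -0.261, 0.266], [-0.947, -0.308, -0.088, -0.57], [-0.0, 0.276, -0.961, 0.373], [0.0, 0.0, 0.0, 1.0]]
```

View pics/scene0.png

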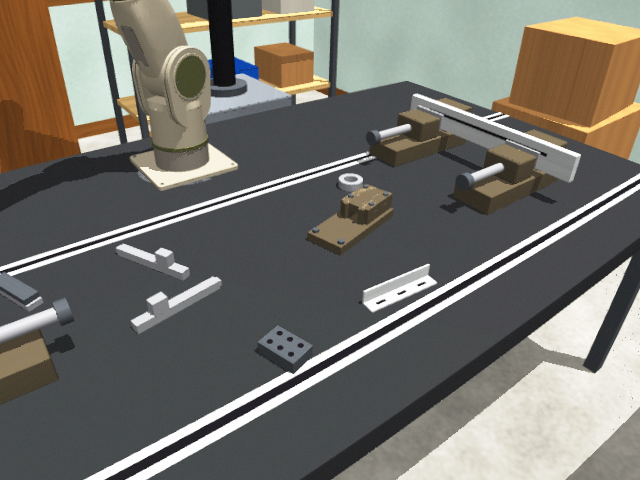

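View pics/top0.png

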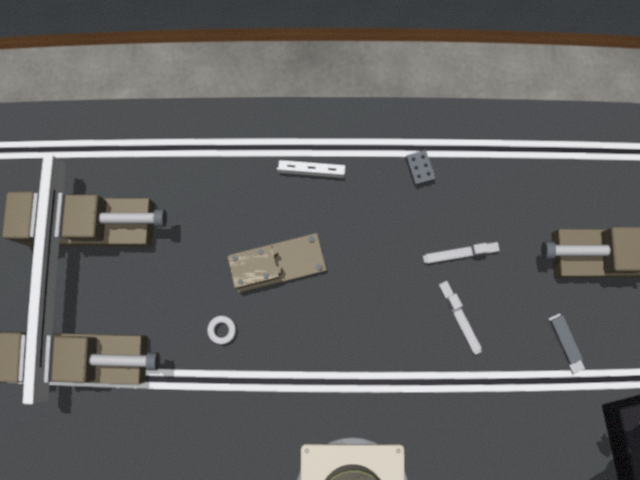

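View pics/wrist0.png

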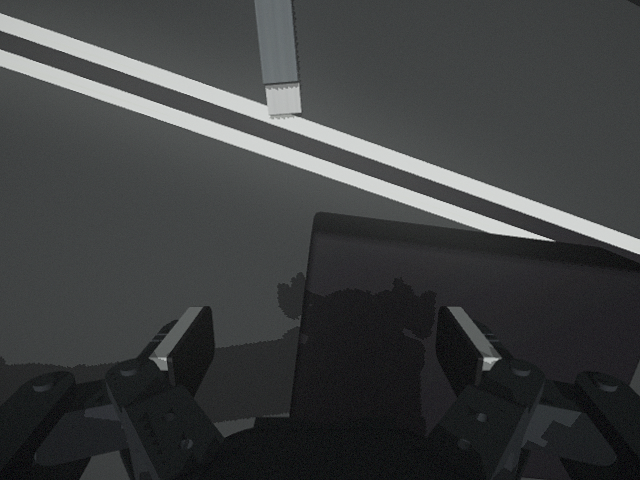

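```bash
cat > h.py <<'E'
import numpy as np,cv2
def load(n): return dict(np.load(n+".npz"))
def K(c):
    f=240/np.tan(np.radians(float(c["vertical_fov"]))/2)
    return np.array([[f,0,float(c["cx"])],[0,f,float(c["cy"])],[0,0,1]]),np.array([float(c["k1"]),0,0,0,0])
def ray(c,uv):
    k,d=K(c); s=cv2.undistortPoints(np.array(uv,float).reshape(-1,1,2),k,d,None,None,None)[:,0]
    E=c["extrinsics"]; r=np.c_[s,np.ones(len(s))]@E[:3,:3].T
    return E[:3,3],r
def onz(c,uv,z):
    o,r=ray(c,uv); return o+r*((z-o[2])/r[:,2])[:,None]
def proj(c,P):
    k,d=K(c);E=np.linalg.inv(c["extrinsics"])
    return cv2.projectPoints(np.array(P,float).reshape(-1,1,3),cv2.Rodrigues(E[:3,:3])[0],E[:3,3],k,d)[0][:,0]
E
python3 - <<'E'
from h import *
c=load("top0")
for n,z,p in [("A front",.018,(425,258)),("A back",.018,(498,247)),("B",.018,(442,285)),("B2",.018,(478,352)),("C",.018,(552,317)),("C2",.018,(580,370))]:
    q=onz(c,[p],z)[0];print(n,q.round(3),np.hypot(*q[:2]).round(3))
im=c["color"][...,::-1]
a=cv2.resize(im[225:385,420:600],None,fx=4.4,fy=3.7*1.19,interpolation=cv2.INTER_CUBIC);cv2.imwrite("pics/tb.png",a[:600*2])
a=cv2.resize(im[220:380,415:605],None,fx=3.75,fy=3.75,interpolation=cv2.INTER_CUBIC);cv2.imwrite("pics/tb.png",a)
b=cv2.resize(im[225:300,220:335],None,fx=6.5,fy=6.5,interpolation=cv2.INTER_CUBIC);cv2.imwrite("pics/tf.png",b)
s=load("scene0")["color"][...,::-1]
cv2.imwrite("pics/sb.png",cv2.resize(s[230:345,0:230],None,fx=3.4,fy=3.4,interpolation=cv2.INTER_CUBIC))
cv2.imwrite("pics/sf.png",cv2.resize(s[170:260,295:405],None,fx=6,fy=6,interpolation=cv2.INTER_CUBIC))
E
```

```text
A front [ 0.538 -0.17   0.018] 0.564
A back [ 0.565 -0.344  0.018] 0.661
B [ 0.475 -0.208  0.018] 0.519
B2 [ 0.321 -0.288  0.018] 0.431
C [ 0.4   -0.466  0.018] 0.614
C2 [ 0.277 -0.528  0.018] 0.597
```

View pics/tb.png

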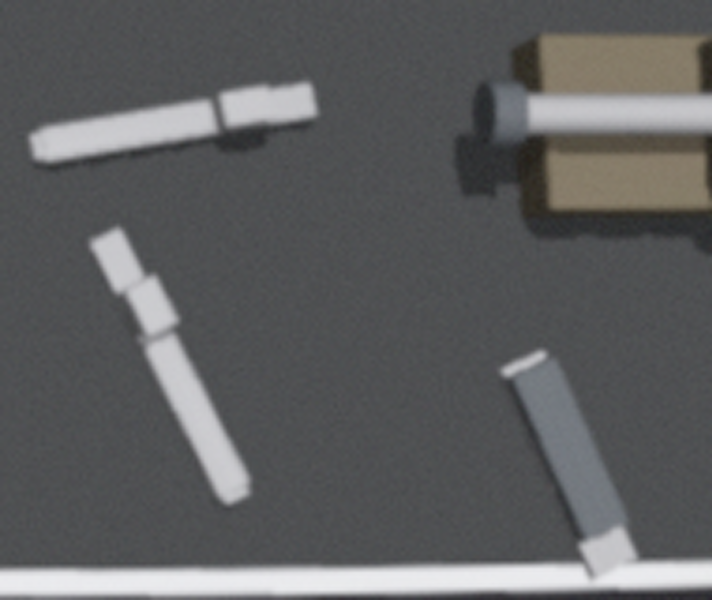

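View pics/tf.png

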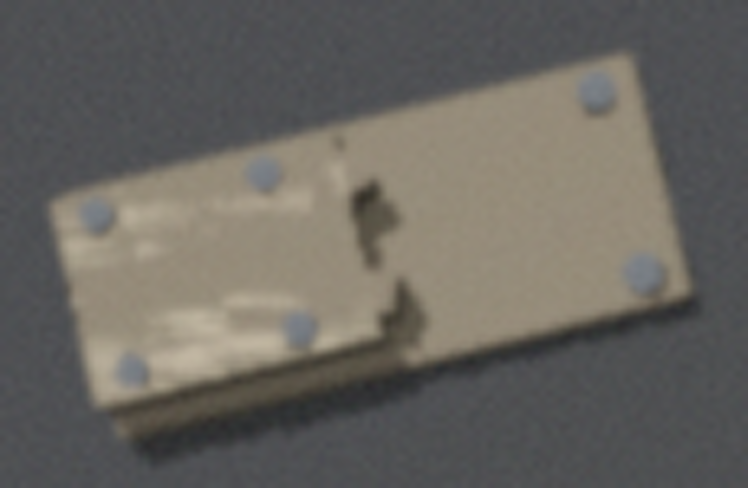

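View pics/sb.png

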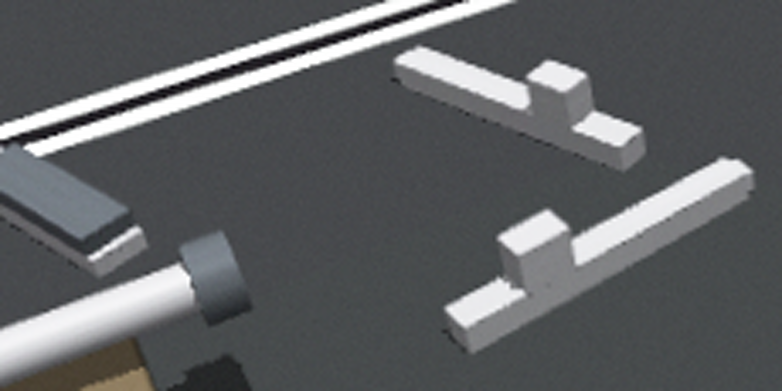

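View pics/sf.png

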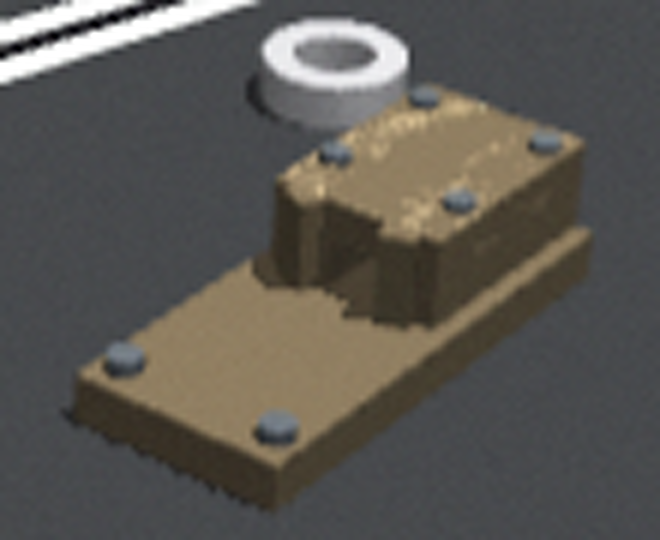

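```bash
cat >> h.py <<'E'
from scipy.spatial.transform import Rotation as R
def goto(st,tcp,yawx):
    """tool down, tool x along world yaw (mod pi). prints turn first then shift after turning"""
    p=st["position"];q=R.from_quat(st["ee_rot"])
    best=None
    for y in(yawx,yawx+np.pi):
        M=np.array([[np.cos(y),np.sin(y),0],[np.sin(y),-np.cos(y),0],[0,0,-1]])
        rv=(q.inv()*R.from_matrix(M)).as_rotvec(degrees=True)
        if best is None or np.linalg.norm(rv)<np.linalg.norm(best[0]):best=(rv,M)
    rv,M=best
    print("turn units",(rv/5).round(3),"shift after turn units",(M.T@(np.array(tcp)-p)/.05).round(3),"shift before turn",(q.as_matrix().T@(np.array(tcp)-p)/.05).round(3))
E
python3 - <<'E'
from h import *
c=load("top0");im=c["color"].astype(int)
g=im.min(2)
m=((g>140)).astype(np.uint8)
n,l,s,ce=cv2.connectedComponentsWithStats(m)
i=l[253,450];print(s[i])
cnt=cv2.findContours((l==i).astype(np.uint8),0,1)[0][0]
P=onz(c,cnt[:,0],.018)
r=cv2.minAreaRect((P[:,:2]*1000).astype(np.float32));print(r)
# fixture
hsv=cv2.cvtColor(c["color"],cv2.COLOR_RGB2HSV)
m=((c["color"][...,0].astype(int)-c["color"][...,2])>14).astype(np.uint8)
m=cv2.morphologyEx(m,cv2.MORPH_CLOSE,np.ones((5,5)))
n,l,s,ce=cv2.connectedComponentsWithStats(m);i=l[255,305];print(s[i])
cnt=cv2.findContours((l==i).astype(np.uint8),0,1)[0][0]
ap=cv2.approxPolyDP(cnt,3,True)[:,0];print(ap.tolist());print(onz(c,ap,.02).round(4).tolist())
st=dict(position=np.array([0.2006169,-0.59179773,0.40389605]),ee_rot=np.array([8.12724902e-01,-5.82647178e-01,-5.8e-04,-4e-04]))
print(R.from_quat(st["ee_rot"]).as_matrix().round(3))
w=load("wrist0")["extrinsics"];M=R.from_quat(st["ee_rot"]).as_matrix();print((M.T@(w[:3,3]-st["position"])).round(4),(M.T@w[:3,:3]).round(3))
E
```

```text
[423 247  50  16 449]
((546.5717163085938, -223.1036376953125), (21.679311752319336, 117.02413177490234), 9.631852149963379)
[ 228  233   98   59 3557]
[[316, 233], [228, 256], [234, 286], [241, 291], [325, 270]]
[[0.5956, 0.0852, 0.02], [0.5399, 0.291, 0.02], [0.4698, 0.2745, 0.02], [0.4583, 0.2578, 0.02], [0.5085, 0.0635, 0.02]]
[[ 0.321 -0.947 -0.   ]
 [-0.947 -0.321  0.001]
 [-0.001  0.    -1.   ]]
[ 0.0002 -0.069   0.0308] [[ 1.    -0.001  0.001]
 [ 0.001  0.961  0.276]
 [-0.001 -0.276  0.961]]
```

Run:
```python
from h import *
from workcell import status
goto(status.get_obs(),[.5587,-.2946,.38],np.radians(9.6))
```

```text
turn units [-9.0000e-03  1.1000e-02 -1.6175e+01] shift after turn units [ 8.053 -4.667  0.482] shift before turn [-3.33  -8.691  0.485]
```

Request:
servo_tool(motion=[[[-0.28, -0.72, 0, 0, 0, 0], [-0.28, -0.72, 0, 0, 0, 0], [-0.28, -0.72, 0, 0, 0, 0], [-0.28, -0.72, 0, 0, 0, 0], [-0.28, -0.72, 0, 0, 0, 0], [-0.28, -0.72, 0, 0, 0, 0], [-0.28, -0.72, 0, 0, 0, 0], [-0.28, -0.72, 0, 0, 0, 0], [-0.28, -0.72, 0, 0, 0, 0], [-0.28, -0.72, 0, 0, 0, 0], [-0.28, -0.72, 0, 0, 0, 0], [-0.28, -0.72, 0, 0, 0, 0]]])

```text
clock: 1.35
position: [0.5637, -0.2888, 0.3996]
ee_rot: [0.809, -0.588, -0.004, 0.001]
ft_force: [0.0, -0.7, 0.3]
grip_width: 1.004
```

Request:
servo_tool(motion=[[[0, 0, 0, 0, 0, -1], [0, 0, 0, 0, 0, -1], [0, 0, 0, 0, 0, -1], [0, 0, 0, 0, 0, -1], [0, 0, 0, 0, 0, -1], [0, 0, 0, 0, 0, -1], [0, 0, 0, 0, 0, -1], [0, 0, 0, 0, 0, -1], [0, 0, 0, 0, 0, -1], [0, 0, 0, 0, 0, -1], [0, 0, 0, 0, 0, -1], [0, 0, 0, 0, 0, -1]]])

```text
clock: 2.55
position: [0.5683, -0.2808, 0.3942]
ee_rot: [0.997, -0.079, -0.007, -0.005]
ft_force: [-0.6, -0.6, 0.3]
grip_width: 1.002
```

Run:
```python
from h import *
from workcell import status
goto(status.get_obs(),[.5587,-.2946,.38],np.radians(9.6))
```

```text
turn units [-0.117  0.149 -3.723] shift after turn units [-0.236  0.24   0.284] shift before turn [-0.143  0.306  0.284]
```

Request:
servo_tool(motion=[[[-0.1, 0.1, 0.1, 0, 0, -0.95], [-0.05, 0.1, 0.1, 0, 0, -0.95], [-0.05, 0.05, 0.05, 0, 0, -0.95], [-0.02, 0.02, 0, -0.1, 0.15, -0.9], [0, 0, 0, 0, 0, 0], [0, 0, 0, 0, 0, 0]]])

```text
clock: 3.15
position: [0.5554, -0.2938, 0.3792]
ee_rot: [0.996, 0.092, -0.001, -0.003]
ft_force: [0.5, -0.1, -0.1]
grip_width: 0.999
```

Run:
```python
from h import *
from workcell import status,cams
c=cams.camera("wrist");np.savez("w1.npz",**c);cv2.imwrite("pics/w1.png",c["color"][...,::-1])
st=status.get_obs();print(st["position"],st["ee_rot"],st["clock"])
goto(st,[.5587,-.2946,.38],np.radians(9.6))
```

```text
[ 0.55540002 -0.29379153  0.37921495] [ 9.95782378e-01  9.17056341e-02 -6.88463364e-04 -2.65668461e-03] 3.2
turn units [-0.062  0.011  0.185] shift after turn units [ 0.062  0.027 -0.016] shift before turn [ 0.062  0.028 -0.016]
```

View pics/w1.png

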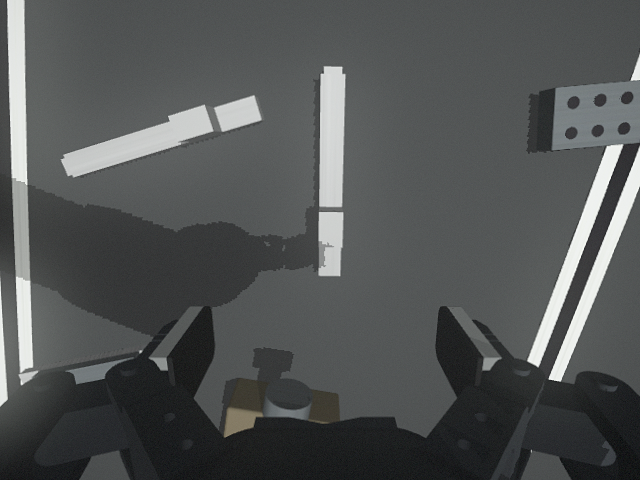

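Run:
```python
from h import *
c=load("w1");g=cv2.cvtColor(c["color"],cv2.COLOR_RGB2GRAY)
cv2.imwrite("pics/w1c.png",cv2.resize(g[55:285,290:370],None,fx=5,fy=2.5,interpolation=cv2.INTER_CUBIC))
for r in list(range(62,80,2))+list(range(85,285,10)):
    row=g[r,305:360];b=np.where(row>150)[0]; print(r,(b.min()+305,b.max()+305,len(b)) if len(b) else None,end="; ")
print();print("col333",g[60:80,333].tolist(),g[200:285,330].tolist())
```

```text
62 None; 64 None; 66 (np.int64(324), np.int64(330), 7); 68 (np.int64(324), np.int64(342), 19); 70 (np.int64(324), np.int64(341), 18); 72 (np.int64(324), np.int64(341), 18); 74 (np.int64(321), np.int64(344), 24); 76 (np.int64(321), np.int64(344), 24); 78 (np.int64(321), np.int64(344), 24); 85 (np.int64(320), np.int64(344), 25); 95 (np.int64(320), np.int64(344), 25); 105 (np.int64(320), np.int64(344), 25); 115 (np.int64(320), np.int64(344), 25); 125 (np.int64(320), np.int64(343), 24); 135 (np.int64(320), np.int64(343), 24); 145 (np.int64(320), np.int64(343), 24); 155 (np.int64(320), np.int64(342), 23); 165 (np.int64(320), np.int64(342), 23); 175 (np.int64(320), np.int64(342), 23); 185 (np.int64(320), np.int64(342), 23); 195 (np.int64(319), np.int64(341), 23); 205 (np.int64(319), np.int64(341), 23); 215 (np.int64(319), np.int64(342), 24); 225 (np.int64(319), np.int64(342), 24); 235 (np.int64(319), np.int64(342), 24); 245 (np.int64(326), np.int64(342), 15); 255 (np.int64(324), np.int64(340), 17); 265 (np.int64(326), np.int64(340), 15); 275 (np.int64(319), np.int64(339), 21); 
col333 [88, 92, 90, 92, 89, 88, 137, 221, 214, 214, 213, 214, 214, 214, 213, 214, 213, 214, 214, 214] [208, 209, 209, 208, 209, 211, 195, 122, 99, 105, 103, 96, 206, 211, 209, 207, 208, 208, 207, 207, 208, 208, 207, 207, 208, 208, 207, 207, 208, 208, 207, 207, 207, 207, 208, 207, 207, 206, 207, 206, 206, 207, 207, 207, 212, 157, 137, 188, 204, 205, 204, 205, 204, 204, 205, 204, 203, 205, 205, 204, 204, 203, 204, 202, 203, 202, 203, 203, 202, 201, 204, 201, 202, 201, 203, 187, 112, 89, 88, 91, 91, 92, 91, 91, 89]
```

View pics/w1c.png

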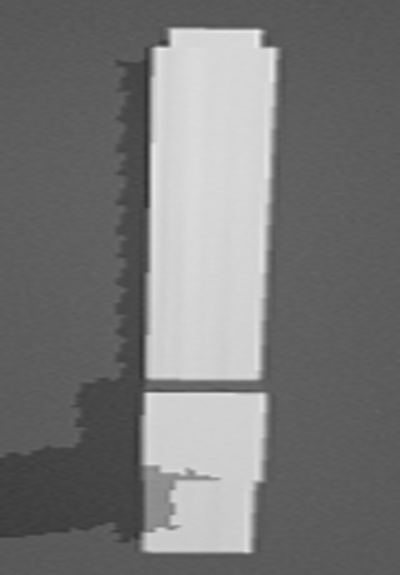

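Run:
```python
from h import *
c=load("w1")
rows=np.arange(80,206,5.)
L=np.array([[np.interp(r,[74,276],[320.5,318.6]),r] for r in rows])
g=cv2.cvtColor(c["color"],cv2.COLOR_RGB2GRAY).astype(float)
def edge(r,lo,hi):  # subpixel 150 crossing
    v=g[int(r),lo:hi];i=np.where(np.diff(v>150))[0][0];return lo+i+(150-v[i])/(v[i+1]-v[i])
E1=np.array([[edge(r,310,332),r] for r in rows]);E2=np.array([[edge(r,332,352),r] for r in rows])
A=onz(c,E1,.018)[:,:2];B=onz(c,E2,.018)[:,:2]
mid=(A+B)/2
def fit(P):
    v=cv2.fitLine(P.astype(np.float32),2,0,.01,.01).ravel();d=v[:2]*np.sign(v[1]);return d,v[2:]
for P in(A,B,mid):
    d,p=fit(P);print("heading",np.degrees(np.arctan2(d[1],d[0])),p)
n=np.array([-d[1],d[0]]);print("width",np.abs((A-B)@n).mean())
fr=onz(c,[[332.5,72.8]],.018)[0,:2];re=onz(c,[[329,275.6]],.018)[0,:2];bf=onz(c,[[330,211.3]],.044)[0,:2]
nose=onz(c,[[333,65.8]],.015)[0,:2]
s=[(q-p)@d for q in(fr,re,bf,nose)];print("front-rear",s[0]-s[1],"(174)","rear->blockfront",s[2]-s[1],"(65)",s[3]-s[1],"(180)")
x0=np.mean([s[0]-.084,s[1]+.09,s[2]+.025]);o=p+d*x0;print("origin",o,"grip",o-.04*d, np.hypot(*o))
Q=np.r_[o,0]+np.array([[*(0.084*d),.018]]);
bt=onz(c,[[330.5,225]],.044)[0,:2]; print("block centre lateral",(bt-p)@n)
```

```text
heading 99.71664 [ 0.5375189  -0.22915697]
heading 99.68361 [ 0.5574347  -0.22546932]
heading 99.70018 [ 0.54747677 -0.22731316]
width 0.020252345471917288
front-rear 0.1746216794459151 (174) rear->blockfront 0.06556927001120078 (65) 0.1803923096505436 (180)
origin [ 0.55232233 -0.25566033] grip [ 0.55906203 -0.29508844] 0.6086231661487261
block centre lateral -8.577793380267165e-05
```

Request:
servo_tool(motion=[[[0.12, -0.95, 0, 0, 0, 0], [0.12, -0.95, 0, 0, 0, 0], [0.12, -0.95, 0, 0, 0, 0], [0.12, -0.95, 0, 0, 0, 0], [0.12, -0.95, 0, 0, 0, 0], [0.12, -0.95, 0, 0, 0, 0], [0.12, -0.95, 0, 0, 0, 0], [0.12, -0.95, 0, 0, 0, 0], [0.12, -0.95, 0, 0, 0, 0], [0, 0, 0, 0, 0, 0], [0, 0, 0, 0, 0, 0]]])

```text
clock: 4.3
position: [0.5321, 0.1539, 0.3823]
ee_rot: [0.997, 0.081, -0.0, -0.003]
ft_force: [-0.2, -0.2, -0.5]
grip_width: 0.999
```

Run:
```python
from h import *
from workcell import status,cams
c=cams.camera("wrist");np.savez("w2.npz",**c);cv2.imwrite("pics/w2.png",c["color"][...,::-1])
st=status.get_obs();print(st["position"],st["ee_rot"],st["clock"])
```

```text
[0.53181757 0.15438797 0.38247583] [ 9.96682805e-01  8.13232424e-02 -1.69761926e-04 -3.14445421e-03] 4.35
```

View pics/w2.png

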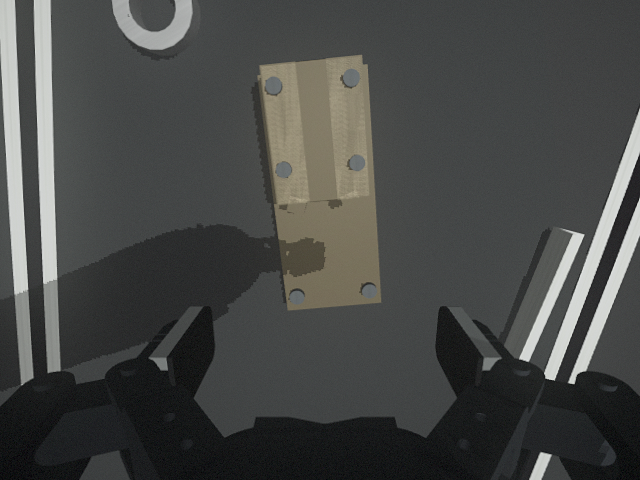

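Run:
```python
from h import *
c=load("w2");im=c["color"]
cv2.imwrite("pics/w2c.png",cv2.resize(im[45:320,245:395,::-1],None,fx=4,fy=2.18,interpolation=cv2.INTER_CUBIC))
d=(im[...,0].astype(float)-im[...,2])
for r in range(40,320,12):
    b=np.where(d[r,240:400]>12)[0]+240
    print(r,(b.min(),b.max()) if len(b) else None,end="; ")
print(d[100,250:300].astype(int).tolist());print(d[250,260:300].astype(int).tolist());print(d[250,370:390].astype(int).tolist())
```

```text
40 None; 52 None; 64 (np.int64(266), np.int64(367)); 76 (np.int64(257), np.int64(367)); 88 (np.int64(259), np.int64(368)); 100 (np.int64(261), np.int64(369)); 112 (np.int64(262), np.int64(370)); 124 (np.int64(264), np.int64(370)); 136 (np.int64(265), np.int64(371)); 148 (np.int64(267), np.int64(372)); 160 (np.int64(268), np.int64(372)); 172 (np.int64(270), np.int64(373)); 184 (np.int64(272), np.int64(374)); 196 (np.int64(273), np.int64(375)); 208 (np.int64(274), np.int64(375)); 220 (np.int64(276), np.int64(376)); 232 (np.int64(277), np.int64(376)); 244 (np.int64(279), np.int64(377)); 256 (np.int64(281), np.int64(378)); 268 (np.int64(282), np.int64(379)); 280 (np.int64(284), np.int64(379)); 292 (np.int64(285), np.int64(380)); 304 (np.int64(287), np.int64(359)); 316 None; [-1, 1, 0, 1, 2, 3, 2, 5, 3, 2, 10, 18, 17, 24, 27, 30, 29, 29, 30, 30, 30, 31, 31, 32, 31, 31, 30, 32, 30, 30, 30, 31, 29, 30, 32, 31, 33, 31, 30, 32, 28, 30, 32, 32, 31, 30, 31, 31, 31, 28]
[0, 2, 3, 0, 0, 1, 3, 1, 2, 0, 5, 2, 0, 3, 2, 0, 4, 3, 1, 5, 20, 19, 18, 20, 17, 18, 18, 19, 18, 20, 20, 20, 18, 19, 20, 20, 17, 17, 20, 20]
[27, 27, 27, 28, 28, 29, 29, 27, 13, 1, 0, 0, 0, -1, 2, 1, -1, 0, 2, -2]
```

View pics/w2c.png

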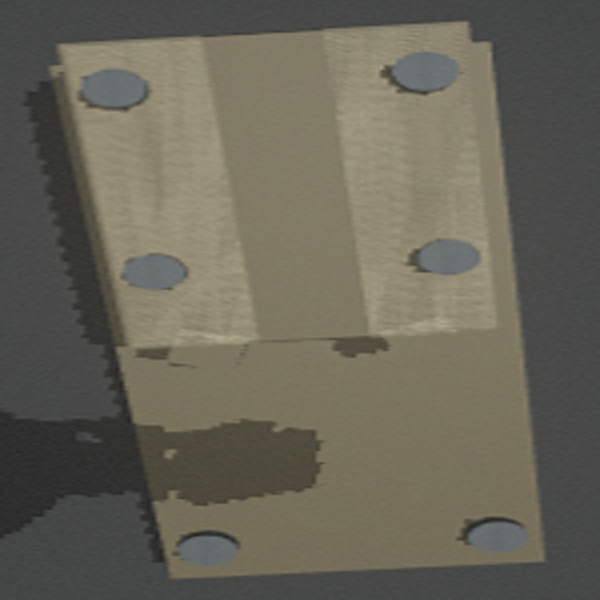

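Run:
```python
from h import *
c=load("w2");im=c["color"];d=cv2.GaussianBlur(im[...,0].astype(float)-im[...,2],(3,3),0)
def cross(v,t):
    i=np.where(np.diff(v>t))[0];i=i[0];return i+(t-v[i])/(v[i+1]-v[i])
rows=np.arange(212,296,4)
Lp=np.array([[cross(d[r,262:300],10)+262,r] for r in rows if not 0])
Rr=np.arange(85,296,5);Rp=np.array([[365+cross(d[r,365:395],13)-0,r] for r in Rr if d[r,365]>13])
bc=np.arange(305,355,4);Bp=np.array([[x,290+cross(d[290:320,x],12)] for x in bc if d[290,x]>12])
def fit(uv,z):
    P=onz(c,uv,z)[:,:2];v=cv2.fitLine(P.astype(np.float32),cv2.DIST_HUBER,0,.01,.01).ravel();dd=v[:2];dd=dd*np.sign(dd[1]) ;res=np.abs((P-v[2:])@[-dd[1],dd[0]]).max();return dd,v[2:],res
for n,uv in(("L",Lp),("R",Rp),("B",Bp)):
    dd,p,res=fit(uv,.02);print(n,np.degrees(np.arctan2(dd[1],dd[0])),p,res,len(uv))
dl,pl,_=fit(Lp,.02);dr,pr,_=fit(Rp,.02);db,pb,_=fit(Bp,.02)
h=(dl+dr)/2;h/=np.linalg.norm(h);h=dr
n=np.array([h[1],-h[0]])
print("width",(pr-pl)@n)
# apron edge: intersection of midline with B
mid=(pr+pl)/2
# evaluate L and R near same station
def at(p,dv,s): return p+dv*((s-p@h)/(dv@h))
s=pb@h
e=(at(pl,dl,s)+at(pr,dr,s))/2
nb=np.array([-db[1],db[0]]);t=((pb-e)@nb)/(h@nb);e=e+h*t
print("apron_edge",e,"mouth",e+.1*h,"heading",np.degrees(np.arctan2(h[1],h[0])))
T=onz(c,[[260,65.6],[277,203.3],[362.5,56],[368.8,194.5]],.058)[:,:2]
for q in T: print("block",((q-e)@h).round(4),((q-e)@n).round(4))
bx=lambda x,y:[245+x/4,45+y/2.18]
for q in onz(c,[bx(200,40),bx(325,30),bx(258,340),bx(370,333)],.058)[:,:2]: print("strip",((q-e)@h).round(4),((q-e)@n).round(4))
for q in onz(c,[bx(113,87),bx(425,70),bx(153,270),bx(449,255)],.060)[:,:2]: print("bolt",((q-e)@h).round(4),((q-e)@n).round(4))
for q in onz(c,[bx(208,546),bx(497,533)],.022)[:,:2]: print("bolt",((q-e)@h).round(4),((q-e)@n).round(4))
```

```text
L 104.68081 [0.49462745 0.11797033] 0.0004259312428823892 21
R 104.58323 [0.56828535 0.19473146] 0.0001571940374388148 40
B 14.596428 [0.55102414 0.07156358] 0.00010068605911773518 13
width 0.09061225
apron_edge [0.553406   0.07218384] mouth [0.5282274  0.16896214] heading 104.58323
block 0.2096 -0.036
block 0.1096 -0.0363
block 0.209 0.0377
block 0.1098 0.036
strip 0.2087 -0.0108
strip 0.2096 0.0118
strip 0.109 -0.0107
strip 0.1095 0.0114
bolt 0.1956 -0.0279
bolt 0.1955 0.0285
bolt 0.1357 -0.0279
bolt 0.1356 0.0286
bolt 0.0153 -0.0338
bolt 0.015 0.0346
```

Run:
```python
from h import *
from workcell import status
goto(status.get_obs(),[.5591,-.2951,.30],np.radians(9.7))
```

```text
turn units [-0.072 -0.002 -0.074] shift after turn units [-0.977  8.953  1.65 ] shift before turn [-0.919  8.97   1.593]
```

Request:
servo_tool(motion=[[[-0.1, 0.93, 0, 0, 0, 0], [-0.1, 0.93, 0, 0, 0, 0], [-0.1, 0.93, 0, 0, 0, 0], [-0.1, 0.93, 0.2, 0, 0, 0], [-0.1, 0.93, 0.2, 0, 0, 0], [-0.1, 0.93, 0.2, 0, 0, 0], [-0.1, 0.93, 0.2, 0, 0, 0], [-0.1, 0.93, 0.2, 0, 0, 0], [-0.1, 0.93, 0.2, 0, 0, 0], [0, 0.2, 0.2, -0.07, 0, -0.07], [0, 0, 0, 0, 0, 0], [0, 0, 0, 0, 0, 0]]])

```text
clock: 5.55
position: [0.5484, -0.3005, 0.3089]
ee_rot: [0.998, 0.07, -0.0, 0.002]
ft_force: [0.5, 1.0, 1.1]
grip_width: 1.0
```

Run:
```python
from h import *
from workcell import status
goto(status.get_obs(),[.5591,-.2951,.189],np.radians(9.7))
```

```text
turn units [ 0.042  0.005 -0.327] shift after turn units [ 0.229 -0.07   2.398] shift before turn [ 0.227 -0.085  2.397]
```

Request:
servo_tool(motion=[[[0.12, -0.04, 0, 0, 0, -0.33], [0.11, -0.03, 0, 0, 0, 0], [0, 0, 0.5, 0, 0, 0], [0, 0, 0.5, 0, 0, 0], [0, 0, 0.4, 0, 0, 0], [0, 0, 0.2, 0, 0, 0], [0, 0, 0, 0, 0, 0], [0, 0, 0, 0, 0, 0]]])

```text
clock: 6.35
position: [0.5664, -0.2843, 0.2334]
ee_rot: [0.996, 0.093, 0.005, 0.003]
ft_force: [-0.2, -0.3, 0.7]
grip_width: 0.996
```

Run:
```python
from h import *
from workcell import status,cams
goto(status.get_obs(),[.5591,-.2951,.189],np.radians(9.7))
c=cams.camera("wrist");cv2.imwrite("pics/w3.png",c["color"][...,::-1])
```

```text
turn units [ 0.068 -0.104  0.193] shift after turn units [-0.18   0.188  0.888] shift before turn [-0.191  0.18   0.888]
```

View pics/w3.png

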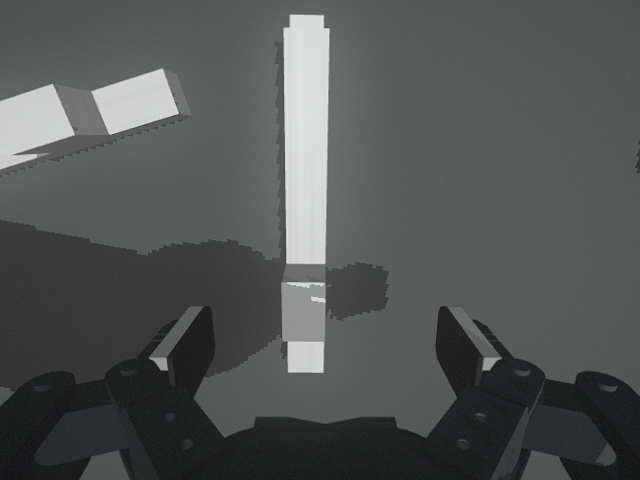

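Request:
servo_tool(motion=[[[-0.18, 0.18, 0, 0.06, -0.1, 0.19], [0, 0, 0, 0, 0, 0], [0, 0, 0, 0, 0, 0]]])

```text
clock: 6.7
position: [0.5592, -0.2963, 0.2362]
ee_rot: [0.996, 0.084, 0.001, 0.001]
ft_force: [-0.3, -0.1, -0.8]
grip_width: 1.002
```

Run:
```python
from h import *
from workcell import status,cams
goto(status.get_obs(),[.5591,-.2951,.189],np.radians(9.7))
```

```text
turn units [ 0.034 -0.027 -0.021] shift after turn units [ 0.003 -0.023  0.944] shift before turn [ 0.    -0.026  0.944]
```

Request:
servo_tool(motion=[[[0, -0.02, 0.3, 0, 0, 0], [0, 0, 0.3, 0, 0, 0], [0, 0, 0.2, 0, 0, 0], [0, 0, 0, 0, 0, 0], [0, 0, 0, 0, 0, 0]]])

```text
clock: 7.2
position: [0.5586, -0.2954, 0.1916]
ee_rot: [0.997, 0.083, 0.001, 0.001]
ft_force: [0.4, 0.4, -0.3]
grip_width: 1.001
```

Run:
```python
from h import *
from workcell import status,cams
goto(status.get_obs(),[.5591,-.2951,.189],np.radians(9.7))
```

```text
turn units [ 0.023 -0.015 -0.027] shift after turn units [ 0.011 -0.004  0.053] shift before turn [ 0.011 -0.004  0.053]
```

Request:
servo_tool(motion=[[[0.01, 0, 0.05, 0, 0, 0], [0, 0, 0, 0, 0, 0], [0, 0, 0, 0, 0, 0], [0, 0, 0, 0, 0, 0], [0, 0, 0, 0, 0, 0], [0, 0, 0, 0, 0, 0], [0, 0, 0, 0, 0, 0], [0, 0, 0, 0, 0, 0]]], jaw=255, force=70)

```text
clock: 8.0
position: [0.5597, -0.2952, 0.1901]
ee_rot: [0.997, 0.084, 0.002, 0.001]
ft_force: [0.5, -0.2, -1.0]
grip_width: 0.223
```

Run:
```python
from h import *
from workcell import status,cams
goto(status.get_obs(),[.5591,-.2951,.189],np.radians(9.7))
c=cams.camera("wrist");cv2.imwrite("pics/w4.png",c["color"][...,::-1])
```

```text
turn units [ 0.034 -0.033 -0.023] shift after turn units [-0.011 -0.004  0.022] shift before turn [-0.011 -0.004  0.022]
```

View pics/w4.png

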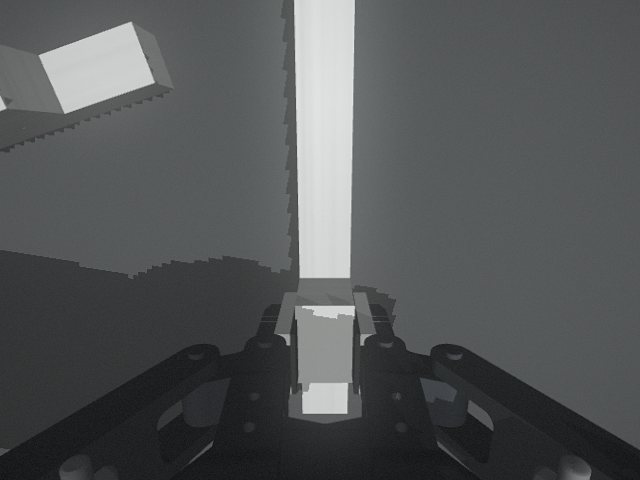

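Request:
servo_tool(motion=[[[0, 0, -0.3, 0, 0, 0], [0, 0, -0.5, 0, 0, 0], [0, 0, -0.5, 0, 0, 0], [0, 0, -0.5, 0, 0, 0], [0, 0, -0.3, 0, 0, 0], [0, 0, 0, 0, 0, 0], [0, 0, 0, 0, 0, 0]]])

```text
clock: 8.75
position: [0.5575, -0.2944, 0.2992]
ee_rot: [0.996, 0.084, -0.002, -0.0]
ft_force: [-0.8, 0.4, -6.0]
grip_width: 0.218
```

Run:
```python
from h import *
from workcell import status,cams
st=status.get_obs();print(st["ft_force"],st["torque"])
goto(st,[.5650,.0288,.28],np.radians(14.6))
for n in("wrist","scene"):
    c=cams.camera(n);cv2.imwrite(f"pics/{n}5.png",c["color"][...,::-1])
```

```text
[-0.79909893  0.44157416 -6.02109709] [-0.18127881 -0.02087807  0.02036551]
turn units [-0.006  0.034 -0.993] shift after turn units [ 1.774 -6.217  0.384] shift before turn [ 1.231 -6.347  0.383]
```

View pics/wrist5.png

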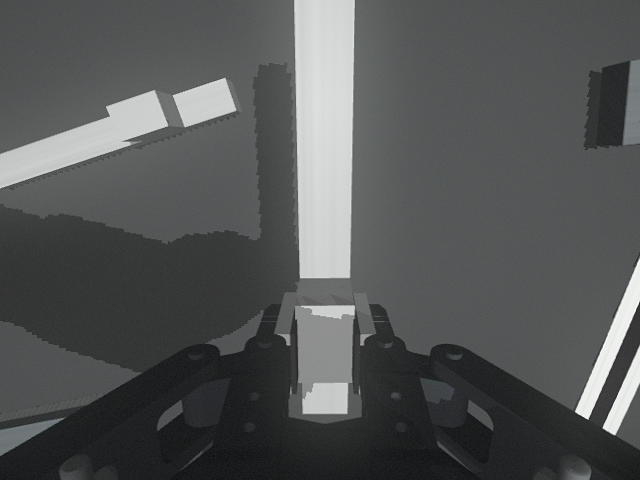

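View pics/scene5.png

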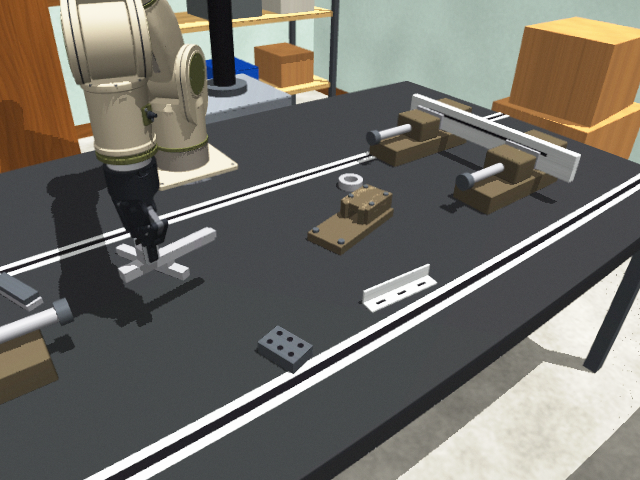

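Request:
servo_tool(motion=[[[0.13, -0.35, 0, 0, 0, 0], [0.13, -0.7, 0, 0, 0, 0], [0.13, -0.7, 0, 0, 0, 0], [0.13, -0.7, 0, 0, 0, 0], [0.13, -0.7, 0, 0, 0, 0], [0.13, -0.7, 0, 0, 0, 0], [0.13, -0.7, 0, 0, 0, 0], [0.13, -0.7, 0, 0, 0, 0], [0.13, -0.6, 0, 0, 0, -0.5], [0, -0.3, 0, 0, 0, -0.5], [0, 0, 0, 0, 0, 0], [0, 0, 0, 0, 0, 0]]])

```text
clock: 10.05
position: [0.5579, 0.0355, 0.2862]
ee_rot: [0.991, 0.13, -0.011, -0.004]
ft_force: [-0.6, -0.9, -5.0]
grip_width: 0.219
```

Run:
```python
from h import *
from workcell import status,cams
st=status.get_obs();goto(st,[.5650,.0288,.25],np.radians(14.6))
```

```text
turn units [-0.133  0.236  0.073] shift after turn units [0.103 0.165 0.725] shift before turn [0.117 0.174 0.72 ]
```

Request:
servo_tool(motion=[[[0.11, 0.17, 0.3, -0.13, 0.24, 0.07], [0, 0, 0.3, 0, 0, 0], [0, 0, 0.1, 0, 0, 0], [0, 0, 0, 0, 0, 0], [0, 0, 0, 0, 0, 0]]])

```text
clock: 10.55
position: [0.5646, 0.0243, 0.2481]
ee_rot: [0.992, 0.123, -0.002, 0.0]
ft_force: [0.7, 0.0, -5.8]
grip_width: 0.222
```

Run:
```python
from h import *
from workcell import status,cams
st=status.get_obs();goto(st,[.5650,.0288,.214],np.radians(14.6))
for n in("wrist","scene"):
    c=cams.camera(n);np.savez(n+"6.npz",**c);cv2.imwrite(f"pics/{n}6.png",c["color"][...,::-1])
```

```text
turn units [ 0.005  0.042 -0.085] shift after turn units [ 0.03  -0.086  0.682] shift before turn [ 0.032 -0.087  0.682]
```

View pics/wrist6.png

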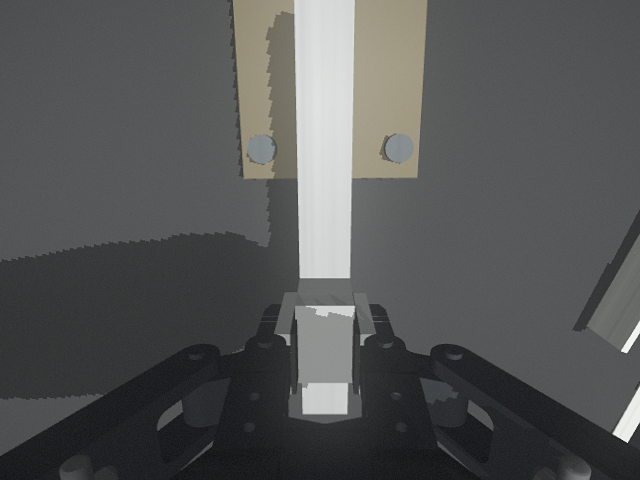

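Request:
servo_tool(motion=[[[0.03, -0.08, 0.25, 0, 0.04, -0.08], [0, 0, 0.25, 0, 0, 0], [0, 0, 0.1, 0, 0, 0], [0, 0, 0, 0, 0, 0], [0, 0, 0, 0, 0, 0]]])

```text
clock: 11.15
position: [0.5653, 0.0296, 0.2161]
ee_rot: [0.992, 0.128, 0.001, 0.0]
ft_force: [0.1, 0.3, -5.1]
grip_width: 0.225
```

Run:
```python
from h import *
from workcell import status,cams
st=status.get_obs();goto(st,[.5650,.0288,.210],np.radians(14.6))
c=load("wrist6");g=cv2.cvtColor(c["color"],cv2.COLOR_RGB2GRAY).astype(float)
for n in("wrist","scene"):
    c=cams.camera(n);np.savez(n+"7.npz",**c);cv2.imwrite(f"pics/{n}7.png",c["color"][...,::-1])
im=c["color"][...,::-1];cv2.imwrite("pics/s7.png",cv2.resize(im[160:300,240:420],None,fx=4,fy=4,interpolation=cv2.INTER_CUBIC))
```

```text
turn units [ 0.006 -0.015  0.014] shift after turn units [-0.009  0.014  0.123] shift before turn [-0.009  0.014  0.123]
```

View pics/s7.png

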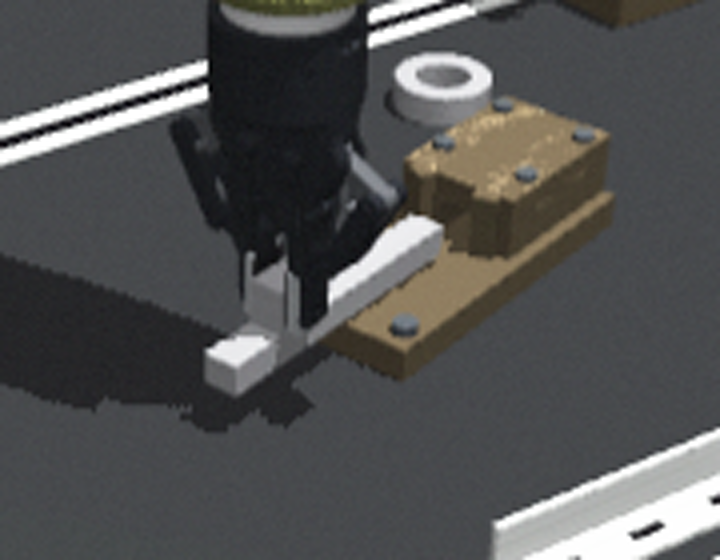

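View pics/wrist7.png

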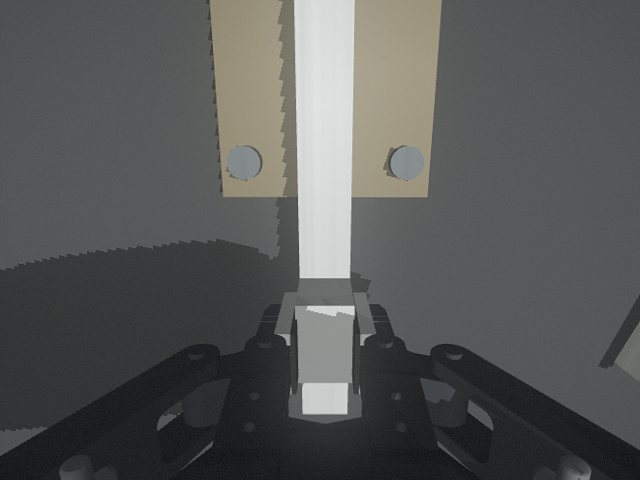

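Request:
servo_tool(motion=[[[-0.01, 0.01, 0.05, 0, 0, 0], [0, 0, 0.04, 0, 0, 0], [0, 0, 0, 0, 0, 0], [0, 0, 0, 0, 0, 0]]])

```text
clock: 11.65
position: [0.5653, 0.0287, 0.2124]
ee_rot: [0.992, 0.127, 0.002, 0.0]
ft_force: [0.6, 0.0, -5.4]
grip_width: 0.219
```

Request:
servo_tool(motion=[[[0, 0, 0.03, 0, 0, 0], [0, 0, 0, 0, 0, 0], [0, 0, 0, 0, 0, 0]]])

```text
clock: 11.95
position: [0.5654, 0.0287, 0.211]
ee_rot: [0.992, 0.127, 0.002, 0.0]
ft_force: [0.7, -1.2, -5.6]
grip_width: 0.224
```

Run:
```python
from h import *
from workcell import status,cams
st=status.get_obs();goto(st,[.5650-.2518*.02,.0288+.9678*.02,.211],np.radians(14.6));print(st["position"],st["ft_force"])
```

```text
turn units [ 0.016 -0.041  0.007] shift after turn units [-0.008 -0.405 -0.   ] shift before turn [-0.008 -0.405 -0.001]
[0.56544764 0.02868086 0.21099714] [ 0.67145582 -1.15145977 -5.56649835]
```

Request:
servo_tool(motion=[[[0, -0.1, 0, 0, 0, 0], [0, -0.1, 0, 0, 0, 0], [0, -0.1, 0, 0, 0, 0], [0, -0.1, 0, 0, 0, 0], [0, -0.05, 0, 0, 0, 0], [0, 0, 0, 0, 0, 0]]])

```text
clock: 12.55
position: [0.559, 0.0533, 0.2111]
ee_rot: [0.992, 0.128, 0.002, 0.0]
ft_force: [-0.0, 0.3, -6.0]
grip_width: 0.22
```

```bash
cat > chk.py <<'E'
from h import *
from workcell import status
st=status.get_obs();h=np.array([-.2518,.9678]);p=st["position"]
m=np.array([.5285,.1691]);s=(p[:2]-m)@h
print("t",st["clock"],"nose x",round((s+.13)*1000,2),"lat",round((p[:2]-m)@np.array([.9678,.2518])*1000,2),"z",p[2].round(4),"F along",round(st["ft_force"][:2]@h,2),"lat",round(st["ft_force"][:2]@np.array([.9678,.2518]),2),"z",st["ft_force"][2].round(2),"T",st["torque"].round(2))
goto(st,[*(m+h*s),.211],np.radians(14.6))
E
python3 chk.py
```

```text
t 12.55 nose x 10.27 lat 0.41 z 0.2111 F along 0.33 lat 0.06 z -5.98 T [-0.18 -0.01 -0.02]
turn units [ 0.012 -0.044  0.021] shift after turn units [-0.008  0.     0.003] shift before turn [-0.008  0.     0.003]
```

Request:
servo_tool(motion=[[[-0.01, -0.1, 0, 0, 0, 0], [0, -0.1, 0, 0, 0, 0], [0, -0.1, 0, 0, 0, 0], [0, -0.05, 0, 0, 0, 0], [0, 0, 0, 0, 0, 0]]])

```text
clock: 13.05
position: [0.5537, 0.0716, 0.2111]
ee_rot: [0.992, 0.128, 0.002, 0.0]
ft_force: [-0.2, -0.5, -5.1]
grip_width: 0.226
```

```bash
python3 chk.py
```

```text
t 13.05 nose x 29.32 lat -0.18 z 0.2111 F along -0.4 lat -0.26 z -5.06 T [-0.17 -0.04 -0.  ]
turn units [ 0.012 -0.045  0.02 ] shift after turn units [0.004 0.    0.003] shift before turn [0.004 0.    0.003]
```

Request:
servo_tool(motion=[[[0, -0.06, 0, 0, 0, 0], [0, -0.06, 0, 0, 0, 0], [0, -0.04, 0, 0, 0, 0], [0, -0.02, 0, 0, 0, 0], [0, -0.02, 0, 0, 0, 0]]])

```text
clock: 13.55
position: [0.551, 0.0817, 0.2111]
ee_rot: [0.992, 0.128, 0.002, 0.0]
ft_force: [-0.3, -0.2, -5.6]
grip_width: 0.221
```

```bash
python3 chk.py
```

```text
t 13.55 nose x 39.71 lat -0.2 z 0.2111 F along -0.12 lat -0.36 z -5.55 T [-0.19 -0.03 -0.  ]
turn units [ 0.015 -0.043  0.014] shift after turn units [0.004 0.    0.002] shift before turn [0.004 0.    0.002]
```

Request:
servo_tool(motion=[[[0, -0.02, 0, 0, 0, 0], [0, -0.02, 0, 0, 0, 0], [0, -0.02, 0, 0, 0, 0], [0, -0.02, 0, 0, 0, 0], [0, -0.02, 0, 0, 0, 0]]])

```text
clock: 14.05
position: [0.5497, 0.0866, 0.2111]
ee_rot: [0.992, 0.127, 0.002, 0.001]
ft_force: [0.3, -0.2, -5.4]
grip_width: 0.222
```

Request:
servo_tool(motion=[[[0, -0.02, 0, 0, 0, 0], [0, -0.02, 0, 0, 0, 0], [0, -0.02, 0, 0, 0, 0]]])

```text
clock: 14.35
position: [0.5489, 0.0898, 0.2111]
ee_rot: [0.992, 0.127, 0.002, 0.0]
ft_force: [-0.0, -0.3, -5.5]
grip_width: 0.224
```

```bash
python3 chk.py
```

```text
t 14.35 nose x 48.09 lat -0.2 z 0.2111 F along -0.31 lat -0.08 z -5.49 T [-0.22 -0.02  0.04]
turn units [ 0.017 -0.043  0.008] shift after turn units [0.004 0.    0.001] shift before turn [0.004 0.    0.001]
```

Request:
servo_tool(motion=[[[0, -0.02, 0, 0, 0, 0], [0, -0.02, 0, 0, 0, 0], [0, -0.02, 0, 0, 0, 0]]])

```text
clock: 14.65
position: [0.5481, 0.0929, 0.211]
ee_rot: [0.992, 0.127, 0.002, 0.001]
ft_force: [-0.5, -0.4, -6.1]
grip_width: 0.216
```

Request:
servo_tool(motion=[[[0, -0.02, 0, 0, 0, 0], [0, -0.02, 0, 0, 0, 0], [0, -0.02, 0, 0, 0, 0]]])

```text
clock: 14.95
position: [0.5473, 0.0961, 0.2111]
ee_rot: [0.992, 0.127, 0.002, 0.0]
ft_force: [-1.1, 0.4, -6.2]
grip_width: 0.221
```

Request:
servo_tool(motion=[[[0, -0.02, 0, 0, 0, 0], [0, -0.02, 0, 0, 0, 0], [0, -0.02, 0, 0, 0, 0]]])

```text
clock: 15.25
position: [0.5464, 0.0993, 0.211]
ee_rot: [0.992, 0.127, 0.002, 0.0]
ft_force: [0.4, -1.2, -5.7]
grip_width: 0.223
```

Request:
servo_tool(motion=[[[0, -0.02, 0, 0, 0, 0], [0, -0.02, 0, 0, 0, 0], [0, -0.02, 0, 0, 0, 0]]])

```text
clock: 15.55
position: [0.5456, 0.1025, 0.211]
ee_rot: [0.992, 0.127, 0.002, 0.0]
ft_force: [-0.2, 0.4, -5.3]
grip_width: 0.22
```

Request:
servo_tool(motion=[[[0, -0.02, 0, 0, 0, 0], [0, -0.02, 0, 0, 0, 0], [0, -0.02, 0, 0, 0, 0]]])

```text
clock: 15.85
position: [0.5448, 0.1056, 0.211]
ee_rot: [0.992, 0.127, 0.002, 0.001]
ft_force: [0.9, -0.0, -5.7]
grip_width: 0.224
```

Request:
servo_tool(motion=[[[0, -0.02, 0, 0, 0, 0], [0, -0.02, 0, 0, 0, 0], [0, -0.02, 0, 0, 0, 0]]])

```text
clock: 16.15
position: [0.5439, 0.1088, 0.211]
ee_rot: [0.992, 0.127, 0.002, 0.0]
ft_force: [-0.5, 0.1, -4.5]
grip_width: 0.222
```

Request:
servo_tool(motion=[[[0, -0.02, 0, 0, 0, 0], [0, -0.02, 0, 0, 0, 0], [0, -0.02, 0, 0, 0, 0]]])

```text
clock: 16.45
position: [0.5432, 0.1119, 0.2111]
ee_rot: [0.992, 0.127, 0.002, 0.0]
ft_force: [0.3, -0.2, -4.3]
grip_width: 0.223
```

Request:
servo_tool(motion=[[[0, -0.02, 0, 0, 0, 0], [0, -0.02, 0, 0, 0, 0], [0, -0.02, 0, 0, 0, 0]]])

```text
clock: 16.75
position: [0.5427, 0.1138, 0.2111]
ee_rot: [0.992, 0.127, 0.002, 0.002]
ft_force: [0.5, -5.8, -3.2]
grip_width: 0.223
```

```bash
python3 chk.py
```

```text
t 16.75 nose x 72.9 lat -0.24 z 0.2111 F along -5.72 lat -0.99 z -3.25 T [-1.19 -0.12  0.1 ]
turn units [ 0.041 -0.04  -0.004] shift after turn units [0.005 0.    0.001] shift before turn [0.005 0.    0.001]
```

Request:
servo_tool(motion=[[[0, 0.01, 0.015, 0, 0, 0], [0, 0, 0, 0, 0, 0]]])

```text
clock: 16.95
position: [0.5428, 0.1135, 0.2103]
ee_rot: [0.992, 0.127, 0.002, 0.001]
ft_force: [0.2, -0.0, -4.6]
grip_width: 0.218
```

```bash
python3 chk.py
```

```text
t 16.95 nose x 72.63 lat -0.16 z 0.2103 F along -0.05 lat 0.14 z -4.59 T [-0.11 -0.05  0.03]
turn units [ 0.035 -0.044 -0.006] shift after turn units [ 0.003  0.    -0.013] shift before turn [ 0.003  0.    -0.013]
```

Request:
servo_tool(motion=[[[0, 0, 0.01, 0, 0, 0], [0, 0, 0, 0, 0, 0]]])

```text
clock: 17.15
position: [0.5429, 0.1137, 0.2101]
ee_rot: [0.992, 0.127, 0.002, 0.001]
ft_force: [-0.2, -2.6, -3.4]
grip_width: 0.22
```

Request:
servo_tool(motion=[[[0, 0, 0.01, 0, 0, 0], [0, 0, 0, 0, 0, 0]]])

```text
clock: 17.35
position: [0.5429, 0.1137, 0.2101]
ee_rot: [0.992, 0.127, 0.002, 0.001]
ft_force: [0.1, -2.3, -3.6]
grip_width: 0.22
```

```bash
python3 chk.py
```

```text
t 17.35 nose x 72.79 lat 0.01 z 0.2101 F along -2.27 lat -0.48 z -3.62 T [-0.32  0.14  0.07]
turn units [ 0.038 -0.048 -0.003] shift after turn units [-0.     0.    -0.018] shift before turn [-0.     0.    -0.018]
```

Request:
servo_tool(motion=[[[0, -0.01, 0.005, 0, 0, 0], [0, -0.01, 0, 0, 0, 0]]])

```text
clock: 17.55
position: [0.5429, 0.114, 0.21]
ee_rot: [0.992, 0.127, 0.002, 0.002]
ft_force: [-0.3, -4.6, -0.9]
grip_width: 0.224
```

```bash
python3 chk.py
```

```text
t 17.55 nose x 73.01 lat 0.07 z 0.21 F along -4.4 lat -1.5 z -0.86 T [-0.79  0.21  0.17]
turn units [ 0.053 -0.048 -0.01 ] shift after turn units [-0.001  0.    -0.019] shift before turn [-0.001  0.    -0.019]
```

Request:
servo_tool(motion=[[[0, -0.02, 0, 0, 0, 0], [0, -0.02, 0, 0, 0, 0]]])

```text
clock: 17.75
position: [0.5428, 0.1143, 0.21]
ee_rot: [0.992, 0.126, 0.002, 0.003]
ft_force: [-0.8, -6.5, -0.1]
grip_width: 0.218
```

```bash
python3 chk.py
```

```text
t 17.75 nose x 73.4 lat 0.08 z 0.21 F along -6.13 lat -2.38 z -0.14 T [-1.07  0.27  0.26]
turn units [ 0.081 -0.045 -0.026] shift after turn units [-0.002  0.    -0.02 ] shift before turn [-0.001  0.    -0.02 ]
```

Request:
servo_tool(motion=[[[0, -0.03, 0, 0, 0, 0], [0, -0.03, 0, 0, 0, 0]]])

```text
clock: 17.95
position: [0.5427, 0.1149, 0.2101]
ee_rot: [0.992, 0.125, 0.002, 0.005]
ft_force: [-1.0, -8.3, 1.1]
grip_width: 0.222
```

```bash
python3 chk.py
```

```text
t 17.95 nose x 74.02 lat 0.1 z 0.2101 F along -7.79 lat -3.1 z 1.1 T [-1.28  0.43  0.37]
turn units [ 0.121 -0.04  -0.048] shift after turn units [-0.002  0.    -0.019] shift before turn [-0.002  0.    -0.019]
```

Request:
servo_tool(motion=[[[0, 0, 0, 0, 0, 0], [0, 0, 0, 0, 0, 0]]])

```text
clock: 18.15
position: [0.5427, 0.1148, 0.2101]
ee_rot: [0.992, 0.125, 0.002, 0.005]
ft_force: [-1.0, -3.0, 1.3]
grip_width: 0.222
```

```bash
python3 chk.py
```

```text
t 18.15 nose x 73.91 lat 0.05 z 0.2101 F along -2.68 lat -1.7 z 1.31 T [-0.35  0.46  0.2 ]
turn units [ 0.121 -0.037 -0.051] shift after turn units [-0.001  0.    -0.018] shift before turn [-0.001  0.    -0.018]
```

Request:
servo_tool(motion=[[[0, 0, 0, 0, 0, 0], [0, 0, 0, 0, 0, 0], [0, 0, 0, 0, 0, 0], [0, 0, 0, 0, 0, 0], [0, 0, 0, 0, 0, 0], [0, 0, 0, 0, 0, 0]]], jaw=120)

```text
clock: 18.75
position: [0.5433, 0.1173, 0.2111]
ee_rot: [0.992, 0.126, 0.004, 0.003]
ft_force: [0.1, -0.2, 0.5]
grip_width: 0.528
```

```bash
python3 chk.py
python3 - <<'E'
from h import *
from workcell import status,cams
for n in("wrist","scene"):
    c=cams.camera(n);np.savez(n+"8.npz",**c);cv2.imwrite(f"pics/{n}8.png",c["color"][...,::-1])
im=c["color"][...,::-1];cv2.imwrite("pics/s8.png",cv2.resize(im[160:300,240:420],None,fx=4,fy=4,interpolation=cv2.INTER_CUBIC))
E
```

```text
t 18.75 nose x 76.15 lat 1.27 z 0.2111 F along -0.23 lat -0.01 z 0.46 T [-0.    0.01  0.01]
turn units [ 0.087 -0.089 -0.031] shift after turn units [-0.025  0.     0.002] shift before turn [-0.026  0.     0.002]
```

View pics/s8.png

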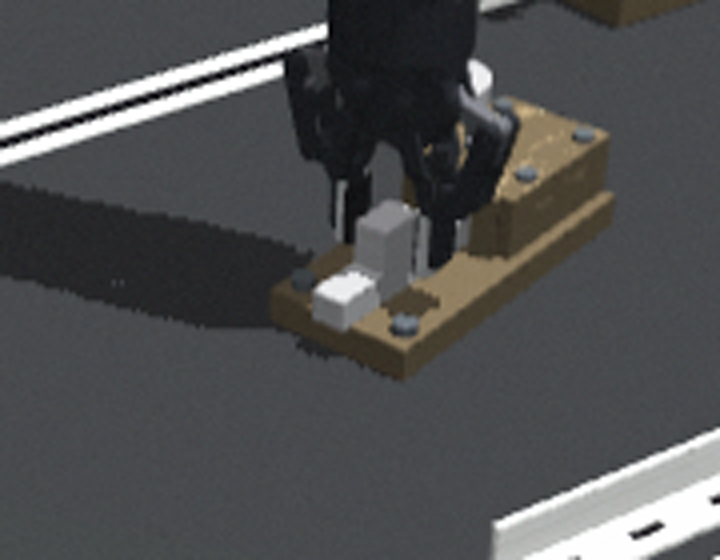

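View pics/wrist8.png

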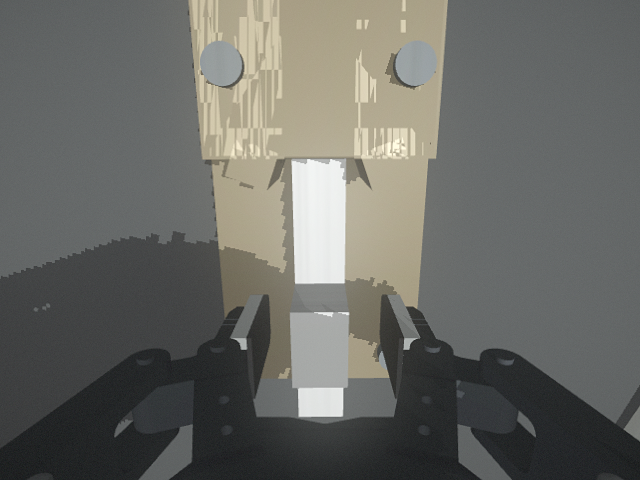

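Request:
servo_tool(motion=[[[-0.02, 0, -0.1, 0, 0, 0], [0, 0, -0.2, 0, 0, 0], [0, 0, -0.4, 0, 0, 0], [0, 0.1, -0.6, 0, 0, 0], [0, 0.1, -0.6, 0, 0, 0], [0, 0.1, -0.6, 0, 0, 0], [0, 0.1, -0.5, 0, 0, 0], [0, 0, 0, 0, 0, 0], [0, 0, 0, 0, 0, 0]]])

```text
clock: 19.75
position: [0.5449, 0.0986, 0.3727]
ee_rot: [0.992, 0.127, 0.005, 0.003]
ft_force: [-0.2, -0.6, -0.9]
grip_width: 0.529
```

```bash
python3 chk.py
python3 - <<'E'
from h import *
from workcell import status,cams
for n in("wrist","scene","top"):
    c=cams.camera(n);np.savez(n+"9.npz",**c);cv2.imwrite(f"pics/{n}9.png",c["color"][...,::-1])
E
```

```text
t 19.75 nose x 57.67 lat -1.92 z 0.3727 F along -0.56 lat -0.4 z -0.94 T [0.03 0.04 0.01]
turn units [ 0.09  -0.115 -0.009] shift after turn units [0.038 0.    3.235] shift before turn [ 0.006 -0.025  3.235]
```

View pics/wrist9.png

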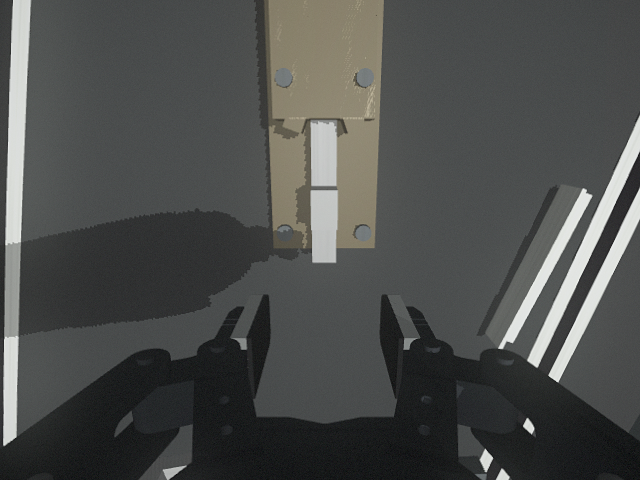

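View pics/scene9.png

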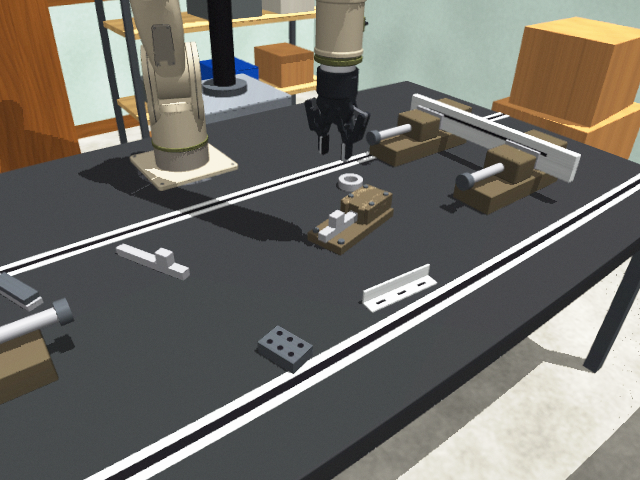

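Run:
```python
from h import *
c=load("wrist9");g=cv2.cvtColor(c["color"],cv2.COLOR_RGB2GRAY)
print(g[180:196,325].tolist(),g[255:270,325].tolist());print(g[240:256,355].tolist())
d=np.array([-.2518,.9678]);m=np.array([.5285,.1691]);n=np.array([.9678,.2518])
def co(uv,z):
    q=onz(c,[uv],z)[0,:2]-m;return (q@d*1000).round(1),(q@n*1000).round(1)
for r in (135,160,180,200,230,255):
    v=np.where(g[r,300:345]>150)[0]+300;z=.064 if 190<r<225 else .038
    print(r,v.min(),v.max(),co([v.min()-.5,r],z),co([v.max()+.5,r],z))
def cr(col,a,b,t):
    v=g[a:b,col].astype(float);i=np.where(np.diff(v>t))[0];return [(a+k+(t-v[k])/(v[k+1]-v[k])) for k in i]
rear=cr(325,255,270,150);bf=cr(325,180,196,160);ap=cr(350,240,256,90);print(rear,bf,ap)
print("rear",co([325,rear[-1]],.038),"blockfront",co([325,bf[-1]],.064),"apron",co([350,ap[0]],.02))
```

```text
[199, 198, 198, 199, 200, 184, 120, 97, 97, 93, 171, 197, 198, 197, 197, 198] [189, 189, 190, 189, 188, 191, 194, 155, 94, 84, 84, 83, 82, 82, 84]
[127, 128, 126, 127, 126, 126, 126, 130, 90, 83, 86, 85, 83, 84, 83, 85]
135 311 336 (np.float64(-3.4), np.float64(-10.4)) (np.float64(-3.4), np.float64(9.7))
160 311 336 (np.float64(-22.3), np.float64(-10.6)) (np.float64(-22.3), np.float64(9.8))
180 311 336 (np.float64(-37.9), np.float64(-10.8)) (np.float64(-38.0), np.float64(10.0))
200 311 337 (np.float64(-49.7), np.float64(-10.3)) (np.float64(-49.7), np.float64(9.8))
230 312 336 (np.float64(-79.1), np.float64(-10.5)) (np.float64(-79.2), np.float64(10.3))
255 312 335 (np.float64(-100.9), np.float64(-10.7)) (np.float64(-101.0), np.float64(9.6))
[np.float64(262.08196721311475)] [np.float64(185.375), np.float64(189.85897435897436)] [np.float64(248.22222222222223)]
rear (np.float64(-107.3), np.float64(0.7)) blockfront (np.float64(-42.2), np.float64(0.5)) apron (np.float64(-100.5), np.float64(23.2))
```

Run:
```python
from h import *
a=load("scene0")["color"].astype(int);b=load("scene9")["color"].astype(int)
for n,(x,y,w,h_) in dict(ring=(335,172,30,20),block=(255,325,60,48),angle=(358,262,82,50),barB=(112,242,80,38)).items(): print(n,np.abs(a-b)[y:y+h_,x:x+w].mean().round(2))
from workcell import status,order
print(status.get_obs()["clock"],order.hand_in())
```

```text
ring 1.42
block 1.54
angle 1.18
barB 1.47
the job is handed in; nothing more can be done
19.9 None
```

The bar is in the slot, resting against the hidden stop and released. I handed the job in at 19.9 s, well inside the 46 s limit.

- **Choosing the bar:** In the top view there were three candidates: one at pixel (460, 252), one at (460, 318), and a plate with no grip block at (567, 345). I took the first, the farthest bar from the base with a grip block, at about 0.61 m. Its stepped nose and sizes checked out in the close view.
- **Finding the stop:** I fed the bar in about 1 mm at a time and first felt contact at about 5.7 N, with the nose 72.9 mm in. I then lowered the bar onto the slot floor and pressed it home with about 8 N. That is inside the 5 to 10 N needed to seat it and under the 15 N that would shove the stop. I saw no force over 8.4 N at the end of any move; forces within a move were not logged.
- **Position after letting go:** With the gripper lifted clear, the wrist camera puts the nose 72.7 to 72.8 mm in, from the bar's rear edge and from its grip block. That matches the contact point. The bar is straight in the slot and within about 0.5 mm of its centreline.
- **Other things on the bench:** The setup block, ring, angle and the other bar look the same in the before and after scene pictures.

One reading differed. While I pressed, the wrist position read up to 1.1 mm deeper, 74.0 mm. I put that down to the gripper tilting, because the camera showed no such advance afterwards.

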